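# Pin the hold-down bar over a stone slab

### The arm

A 7-joint arm with a two-finger parallel gripper is mounted at the origin on the work surface. World frame = base frame: x ahead of the robot, y to its left, z up, the work surface at z = 0. Lengths are in m, angles in degrees, forces in N, time in s.
With the tool pointing down it reaches from about 0.425 to 0.875 m from the base axis. Payload 4.7 kg.
Tool frame: the origin (TCP) lies at the very end of the fingers, on their centre line; the grasp point (between the pads) lies 19 mm behind it; z points along the fingers, y is the line along which they close (so a half turn about z gives the same grasp; the last joint's range is limited). The gripper opens to 87 mm and grips with 3 to 60 N. Pads are 19 mm wide; open, the fingers measure 117 mm over their backs; the gripper's body (75 mm by 190 mm) begins 51 mm behind the grasp point.
Start: joints at [72.943, 18.392, -4.016, 83.108, 1.295, 78.541, -3.26], TCP at [0.199, -0.619, 0.223] pointing down, gripper open.
Joint ranges: [-163.93, 163.93], [-17.29, 119.83], [-79.2, 71.16], [3.27, 140.29], [-89.18, 269.18], [5.43, 117.66], [-154.24, 154.24]. Speed limits (degrees/s): [147.25, 147.25, 180, 180, 180, 180, 180].

### API

Orientations are given as [roll, pitch, yaw] about the fixed x, y, z axes, in that order (R = Rz(yaw) Ry(pitch) Rx(roll)).
In Python, from cell import get_obs, read_camera, sign_off, silhouettes gives the robot as it stands.
- The arm moves only by the tool play_rows, never from a script. Its argument "steps" is a list that holds one entry, the list of rows, each a list of 7 numbers: the shift along the tool's x, y, z in m, then the turn, a rotation vector about the tool's x, y, z in rad, then the finger opening in m, from 0 to 0.087. A call has 1 to 12 rows; each row shifts and turns the commanded pose from where the row before left it, along the tool's axes as they then stand; what a row does not reach is not made up. A row lasts 1/10 s, in which the tool goes at most 50 mm and 8.59 degrees, less where a joint would pass 70% of its speed; a pose out of reach is approached as far as the arm can. A call is refused whole if a number of a shift passes 0.05 or a number of a turn 0.15, either way. A call with a gripper value outside its range is refused whole. The fingers move at their own pace and stop on an object; "force" is the grip in N (left out, the last holds). Time passes only in rows, so rows that do not move let the fingers close. It gives the time, the measured TCP pose, the force, the opening and the grip force at its end, in the units of the state.
- get_obs(): the state, without advancing time (a new reading comes with each control period).
- read_camera(name): name is "side" or "top" or "wrist"; returns a dict with "frame" (400x640x3 uint8, red, green, blue), "intrinsics" (3x3 intrinsics, pixels), "view" (4x4, takes a point from world to camera coordinates). Camera axes: x right, y up, looking along -z (the intrinsics and any distortion apply to the point x, -y, -z); pixel columns grow to the right and rows downward; lengths in m; the calibration is good to about 2 mm. The wrist camera is an equidistant fisheye: a pixel r from the principal point sees the ray r / f radians off the axis. A picture is of the moment at which its call begins. There is no depth.
- sign_off(): hands the job in; it is judged then, once.
Trained networks look in the newest picture that a camera, given by its name, has taken for a name from the list of things; names that differ only in an ending like _2 or _b are one class to them, and where a whole thing is asked for, a point or a joint stands for the part that bears it (a point fixed in the world has none). Each returns a list of dicts, best first, with "p" (0 to 1); they miss things now and then, are a little off and sometimes report something else, mostly with a low value. They report only what shows in the picture. A call takes as long as a camera call. They do not tell look-alikes from the thing itself.
- silhouettes(camera, name): "pixels" (400x640 bool, what is visible of it) and "extent" ([left, top, right, bottom] in pixels, round what is visible of it).
The state is a dict: "time_s": time; "qpos": joint angles; "joint_velocities": joint speeds; "effort": joint torques, N m; "tool_pos": TCP position; "tool_rot": TCP orientation; "force": force on the tool from outside, world axes, zero at the start; "wrist_torque": the same for the moment, N m; "grip_width": finger opening in m; "grasp_force": force on a finger pad.
Only numpy, scipy, OpenCV 4.12 (cv2) and the standard library are available. Lean on these libraries where they do the work, as an engineer would, in place of code of your own. Each camera call takes 0.05 s, during which the arm holds its last target. There are 200 camera calls.

### The job

Swing the red hold-down bar shut over the stone slab so that its tongue goes between the two ears of the red yoke, then take the yellow-handled pin from its wooden block and pass it down through the upper ear, the eye of the tongue and the lower ear until its flange sits fully home on the upper ear. Let go of it, and leave the tin, the putty knife, the hammer and the stone sample where they are.

Things in the scene. Friction and masses are not known exactly. Their poses are not given: they have to be found in the camera images.
- fixture: Bench fixture, fixed: steel base plate, grey stone slab 240 x 155 mm (top 38 mm high, on the yoke's +y side), red yoke and hinge post. Origin on the bench exactly below the yoke's pin axis; z up; +y points along the shut bar to the hinge. The yoke's two level ears, 56 mm in x by 72 mm in y, are joined by a web at their +x edge (x 28 to 40 mm) and open to -x.
- upper_ear (a point): On the pin axis, level with the top of the upper ear, 74 mm above the bench. The upper ear is 8 mm thick and has a through slot 19 mm wide along the fixture's x and 51 mm long along its y, centred here.
- lower_ear (a point): On the pin axis, level with the top of the lower ear, 40 mm above the bench. The lower ear is 10 mm thick, with a round through hole of 19 mm diameter centred here.
- hinge (a point): Top of the bar's vertical hinge, 66 mm high, 240 mm from the pin axis along the fixture's +y.
- bar (a joint): Angle of the red bar about its vertical hinge, rad. 0 = shut against its stop, along the fixture's y axis, tongue between the ears; positive = open to the fixture's -x side: at angle q a point r from the hinge is at x = -r sin q, y = 240 mm - r cos q in the fixture frame. Light friction (about 1 N at the post); it stays where left.
- bar_end (a point): Middle of the top of the red bar's free end, 190 mm from the hinge. The bar is 40 mm wide, 47 to 65 mm high. Out of it comes the steel tongue, 36 mm wide, 52 to 60 mm high, with the eye: a 19 mm round hole, 50 mm beyond this point, give or take 15 mm. The tongue slides along the bar with light friction (1.5 N); where it starts is not reported: feel for it through the slot.
- post (a point): Centre of the top of the upright round black post on the bar, by which it is swung: 18 mm diameter, 50 mm tall, top 115 mm high, 140 mm from the hinge.
- pin: Loose pin, 0.2 kg, 102 mm long, upright in the wooden block. Origin at the centre of its lower tip, z up. Steel shank 16 mm diameter, 60 mm long, bevelled to 13 mm at the tip over 3 mm; flange 40 mm diameter, 60 to 66 mm above the origin; yellow handle 66 to 102 mm, 22 mm thick along the pin's x, 50 mm wide along its y. Fully home its tip is 14 mm above the bench.
- park: Fixed wooden parking block 70 x 70 x 72 mm with a 20 mm upright hole 64 mm deep in its top that holds the pin, the flange resting on the block. Origin at the centre of its underside. It stands on the left or right of the fixture, and the tin on the other side.
- tin: Filler tin, 72 mm diameter, 90 mm tall, origin at the centre of its underside. To be left alone.
- knife: Putty knife 200 mm long lying on the bench along its x axis, blade to +x. To be left alone.
- mallet: Hammer lying on the bench along its x axis, head to +x. To be left alone.
- sample: Polished stone sample 110 x 80 x 20 mm lying flat, origin at the centre of its underside. To be left alone.
Not all that is in view belongs to the job. Leave any pink look-alike of the pin alone.

How it is judged (in metres and radians):
On the way, in this order (a step that is already met when the one before it is completed fails the run):
1. the bar is swung shut (within 0.03 rad) (value of joint bar below 0.03 rad), for 0.2 s.
2. the pin's tip has passed through the lower ear, on the hole's axis, with the bar shut (horizontal distance between pin and fixture below 0.005 m and z of pin in the frame of fixture below 0.03 m and value of joint bar below 0.03 rad), for 0.1 s.
At the end, for the whole second after the job is handed in: The bar is shut (within 0.03 rad), and the pin stands at rest, released and upright (within 0.1 rad), through upper ear, eye and lower ear on the hole's axis (tip within 5 mm), its flange down on the upper ear (within 4 mm) (horizontal distance between pin and fixture below 0.005 m and z of pin in the frame of fixture between 0.008 and 0.018 m and angle between pin's own z axis and vertical below 0.1 rad and value of joint bar below 0.03 rad and linear speed of pin below 0.02 m/s); the robot touches nothing.
It fails at once if the tin, putty knife, hammer or stone sample is moved more than 30 mm (distance of any of tin, knife, mallet, sample from where it was at the start of the episode above 0.03 m).
It also fails if it takes over 67 s, if anything falls off the work surface, if the arm or the gripper's body presses on something with over 40 N, if the wrist force passes 120 N, or if a joint passes its speed limit or range.

## Working session

There is one attempt and no reset: what is moved stays moved. The work goes in short steps, Python scripts to look and compute and a tool call to move; the robot and the scene stay as the last step left them, time stands still between calls to the robot, and variables do not carry over. Pictures are saved under pics/ and viewed, at most 10 in all, crops included, and the job is handed in when it is done.

Besides the shell and the picture viewer there is one more tool, called after "Call:" as name(argument=value, ...) on one line, values as JSON. play_rows: Moves the arm, as the interface text tells. Its arguments: {"type":"object","properties":{"steps":{"type":"array","items":{"type":"array","items":{"type":"array","items":{"type":"number"}}}},"force":{"type":"number"}},"required":["steps"]}

```bash
ls; mkdir -p pics; python3 - <<'E'
from cell import *
import cv2,numpy as np
o=get_obs();print({k:np.round(v,3).tolist() for k,v in o.items()})
for c in ("top","side"):
    r=read_camera(c);cv2.imwrite(f"pics/{c}0.png",r["frame"][:,:,::-1]);print(c,r["intrinsics"].tolist(),np.round(r["view"],4).tolist())
    for n in ("fixture","bar","post","pin","park","tin","knife","mallet","sample"):
        for s in silhouettes(c,n):print(n,round(s["p"],2),s["extent"])
E
```

```text
pics
{'time_s': 0.0, 'qpos': [72.943, 18.44, -4.016, 83.174, 1.297, 78.539, -3.259], 'joint_velocities': [-0.025, 0.048, -0.023, 0.089, 0.036, -0.027, -0.071], 'effort': [-0.0, -49.129, -0.404, -31.253, -0.064, 0.044, 0.0], 'tool_pos': [0.199, -0.618, 0.221], 'tool_rot': [-179.892, 0.007, 17.869], 'force': [-0.387, -0.197, 0.322], 'wrist_torque': [0.045, 0.013, -0.019], 'grasp_force': 0.0, 'grip_width': 0.087}
top [[379.58772292055824, 0.0, 322.36204063356803], [0.0, 379.58772292055824, 197.83197305795034], [0.0, 0.0, 1.0]] [[0.0264, -0.9993, 0.0256, -0.0009], [0.9937, 0.029, 0.1081, -0.5631], [-0.1088, 0.0226, 0.9938, -0.9802], [0.0, 0.0, 0.0, 1.0]]
fixture 0.97 [264.7, 115.2, 394.7, 215.5]
post 0.89 [278.2, 172.6, 387.1, 218.8]
pin 0.59 [147.8, 246.5, 170.2, 262.8]
pin 0.53 [171.9, 208.7, 196.6, 226.5]
park 0.72 [172.3, 199.1, 211.1, 232.4]
tin 0.59 [450.4, 216.8, 488.4, 245.8]
knife 0.83 [358.2, 209.9, 395.3, 282.5]
knife 0.54 [174.2, 115.0, 218.0, 164.4]
mallet 0.63 [424.7, 103.5, 465.2, 187.2]
sample 0.71 [176.6, 115.3, 217.4, 162.8]
sample 0.52 [263.7, 115.4, 395.6, 220.8]
side [[371.4781384672343, 0.0, 318.79290808652195], [0.0, 371.4781384672343, 203.01669210208814], [0.0, 0.0, 1.0]] [[-0.9992, -0.0378, -0.0116, 0.5528], [0.0178, -0.6908, 0.7228, -0.0672], [-0.0353, 0.722, 0.691, -1.2315], [0.0, 0.0, 0.0, 1.0]]
fixture 0.84 [248.7, 173.5, 332.2, 265.9]
bar 0.71 [293.4, 181.6, 333.0, 244.7]
post 0.76 [295.3, 178.3, 335.4, 243.7]
pin 0.91 [361.7, 314.2, 384.2, 343.4]
pin 0.66 [323.6, 286.7, 343.2, 309.8]
park 0.82 [317.9, 290.0, 350.5, 333.3]
park 0.33 [247.7, 177.1, 331.4, 263.4]
park 0.28 [324.6, 289.2, 341.4, 312.5]
tin 0.77 [331.9, 131.2, 348.4, 160.6]
tin 0.17 [248.6, 174.9, 333.4, 265.2]
knife 0.76 [324.6, 188.7, 380.0, 205.1]
knife 0.65 [317.9, 289.3, 348.4, 332.4]
mallet 0.8 [248.6, 149.7, 312.3, 168.3]
sample 0.7 [233.4, 296.4, 275.3, 336.2]
```

```bash
python3 - <<'E'
import cv2
a=cv2.imread("pics/top0.png")[90:300,120:510];cv2.imwrite("pics/top0c.png",cv2.resize(a,None,fx=2,fy=2,interpolation=cv2.INTER_CUBIC))
a=cv2.imread("pics/side0.png")[120:350,220:420];cv2.imwrite("pics/side0c.png",cv2.resize(a,None,fx=2.6,fy=2.6,interpolation=cv2.INTER_CUBIC))
E
```

```text
(no output)
```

View pics/top0c.png

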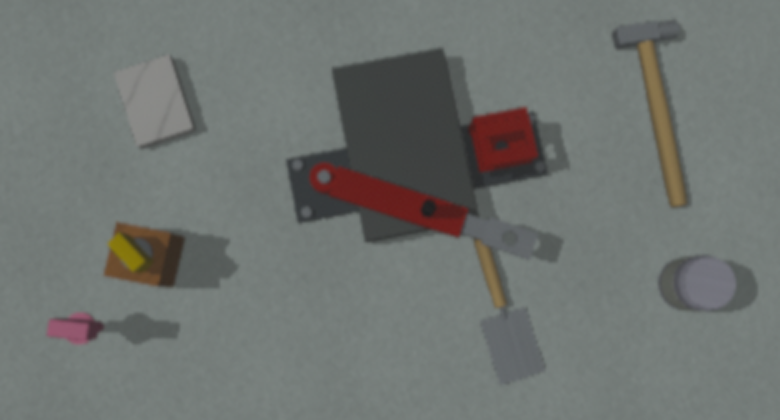

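View pics/side0c.png

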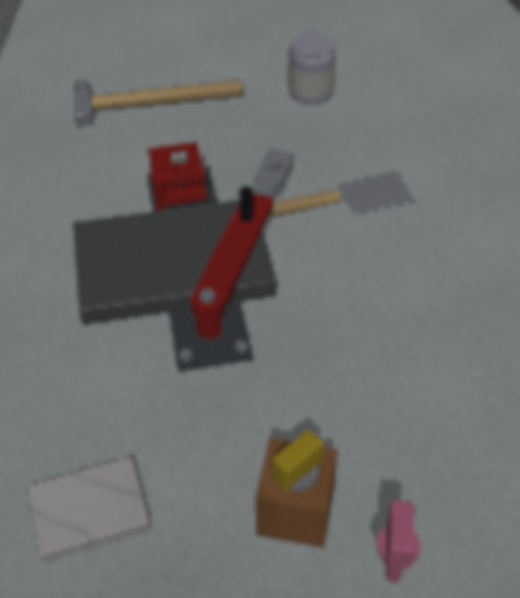

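The top view shows the hinge at px (281,178), the post top at (334,193), the yoke slot at about (373,160), and the bar open towards the robot. Two things could be taken for the pin: the yellow handle in the wooden block (184,216 top; 333,297 side) and the pink look-alike (156,254 top; 373,328 side). I choose the yellow one in the block; the side crop confirms it.

```bash
cat >> h.py <<'E'
def plan(xyz,yaw=None,start=None,step=.045,ang=.14):
    "rows (tool axes) from the measured pose to a tool-down pose; yaw in deg"
    o=get_obs();p0=np.array(o["tool_pos"]) if start is None else np.array(start[:3]);y0=o["tool_rot"][2] if start is None else start[3]
    if yaw is None:yaw=y0
    a=np.radians((yaw-y0+180)%360-180);d=np.array(xyz)-p0
    n=int(max(np.ceil(np.linalg.norm(d)/step),np.ceil(abs(a)/ang),1))
    y=np.radians(y0)
    for i in range(n):
        c,s=np.cos(y),np.sin(y);v=d/n
        print([round(float(k),3) for k in (v[0]*c+v[1]*s,v[0]*s-v[1]*c,-v[2])],"turn z",round(-a/n,3));y+=a/n
    print("rows",n)
E
python3 - <<'E'
from h import *
plan((.565,-.010,.20),103)
t=cam("top");e=at(t,(120+510/2,90+238/2),.06);print(e,np.hypot(*(e[:2]-[.6066,.121])))
E
```

```text
[0.033, -0.029, 0.001] turn z -0.093
[0.036, -0.026, 0.001] turn z -0.093
[0.038, -0.023, 0.001] turn z -0.093
[0.04, -0.019, 0.001] turn z -0.093
[0.042, -0.015, 0.001] turn z -0.093
[0.043, -0.011, 0.001] turn z -0.093
[0.044, -0.007, 0.001] turn z -0.093
[0.044, -0.003, 0.001] turn z -0.093
[0.044, 0.001, 0.001] turn z -0.093
[0.044, 0.005, 0.001] turn z -0.093
[0.043, 0.009, 0.001] turn z -0.093
[0.042, 0.013, 0.001] turn z -0.093
[0.041, 0.017, 0.001] turn z -0.093
[0.039, 0.021, 0.001] turn z -0.093
[0.037, 0.024, 0.001] turn z -0.093
[0.035, 0.028, 0.001] turn z -0.093
rows 16
[ 0.53467476 -0.12146416  0.06      ] 0.2529073090797264
```

Call:
play_rows(steps=[[[0.033,-0.029,0.001,0,0,-0.093,0.06],[0.036,-0.026,0.001,0,0,-0.093,0.06],[0.038,-0.023,0.001,0,0,-0.093,0.06],[0.04,-0.019,0.001,0,0,-0.093,0.06],[0.042,-0.015,0.001,0,0,-0.093,0.06],[0.043,-0.011,0.001,0,0,-0.093,0.06],[0.044,-0.007,0.001,0,0,-0.093,0.06],[0.044,-0.003,0.001,0,0,-0.093,0.06],[0.044,0.001,0.001,0,0,-0.093,0.06],[0.044,0.005,0.001,0,0,-0.093,0.06],[0.043,0.009,0.001,0,0,-0.093,0.06],[0.042,0.013,0.001,0,0,-0.093,0.06]]], force=10)

```text
time_s: 2.55
tool_pos: [0.4722, -0.1613, 0.2109]
tool_rot: [179.9, 0.0, 82.0]
force: [1.0, 0.2, -0.2]
grip_width: 0.0599
grasp_force: 0.0
```

Call:
play_rows(steps=[[[0.041,0.017,0.001,0,0,-0.093,0.06],[0.039,0.021,0.001,0,0,-0.093,0.06],[0.037,0.024,0.001,0,0,-0.093,0.06],[0.035,0.028,0.001,0,0,-0.093,0.06],[0,0,0,0,0,0,0.06],[0,0,0,0,0,0,0.06]]])

```text
time_s: 3.15
tool_pos: [0.5626, -0.009, 0.2064]
tool_rot: [-180.0, -0.0, 103.3]
force: [-0.4, 0.2, -0.3]
grip_width: 0.0597
grasp_force: 0.0
```

```bash
python3 - <<'E'
from h import *
np.set_printoptions(precision=4,suppress=True)
o=get_obs();print(o["time_s"],o["tool_pos"],o["tool_rot"],o["qpos"],o["grip_width"])
w=cam("wrist");print(w["intrinsics"],w["view"]);cv2.imwrite("pics/w1.png",w["frame"][:,:,::-1])
for n,P in(("post",(.5647,-.010,.115)),("hinge",(.6066,.121,.066)),("slot",(.6605,-.115,.074)),("eye",(.5347,-.1215,.06))):print(n,proj(w,P))
E
```

```text
3.15 [ 0.5626 -0.009   0.2064] [-179.981    -0.0276  103.2662] [ 34.3878  11.8212 -40.9014  95.9284   7.9474  75.2417   5.3197] 0.0597444833751267
[[309.7069   0.     317.7712]
 [  0.     309.7069 197.0444]
 [  0.       0.       1.    ]] [[ 0.9732  0.2298  0.0001 -0.5466]
 [-0.2218  0.9395 -0.2612  0.1609]
 [-0.0601  0.2542  0.9653 -0.3381]
 [ 0.      0.      0.      1.    ]]
post [318.6461 201.4896]
hinge [391.0515  71.4211]
slot [379.1387 296.3055]
eye [270.3565 273.7633]
```

View pics/w1.png

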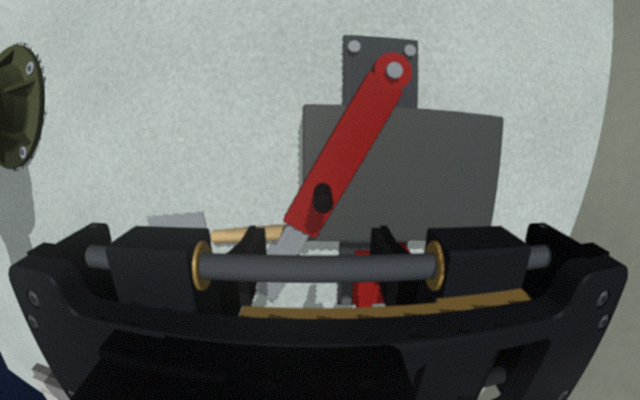

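The wrist picture shows the hinge top at (394,70), as predicted; the black post is at (322,190–210) between the fingers, and the yoke behind them at (370,280).

```bash
python3 - <<'E'
from h import *
np.set_printoptions(precision=4,suppress=True)
w=cam("wrist");print(at(w,(394,70),.066),at(w,(323,191),.115))
f=w["frame"];m=(f[150:225,295:350].max(2)<45);ys,xs=np.nonzero(m);print(xs.min()+295,xs.max()+295,ys.min()+150,ys.max()+150)
for z in(.065,.115):print(proj(w,(.5647,-.0083,z)))
E
```

```text
[0.6092 0.1212 0.066 ] [ 0.5659 -0.0021  0.115 ]
314 332 182 210
[319.6356 184.5191]
[319.9632 197.6582]
```

Call:
play_rows(steps=[[[0,0.003,0.032,0,0,0,0.06],[0,0,0.032,0,0,0,0.06],[0,0,0.032,0,0,0,0.06],[0,0,0.03,0,0,0,0.06],[0,0,0,0,0,0,0.026],[0,0,0,0,0,0,0.026],[0,0,0,0,0,0,0.026],[0,0,0,0,0,0,0.026]]])

```text
time_s: 4.05
tool_pos: [0.5668, -0.01, 0.0825]
tool_rot: [179.8, 0.1, 103.1]
force: [-0.0, 0.2, 0.4]
grip_width: 0.0359
grasp_force: 0.0
```

Call:
play_rows(steps=[[[0,0,0,0,0,0,0.026],[0,0,0,0,0,0,0.026],[-0.003,0.006,0,0,0,0,0.026],[-0.003,0.006,0,0,0,0,0.026],[-0.003,0.006,0,0,0,0,0.026],[-0.002,0.006,0,0,0,0,0.026],[-0.002,0.006,0,0,0,0,0.026],[-0.002,0.006,0,0,0,0,0.026],[-0.002,0.006,0,0,0,0,0.026],[-0.001,0.006,0,0,0,0,0.026],[-0.001,0.006,0,0,0,0,0.026],[-0.001,0.006,0,0,0,0,0.026]]])

```text
time_s: 5.25
tool_pos: [0.6289, -0.0153, 0.0805]
tool_rot: [180.0, -0.0, 103.1]
force: [-0.6, -0.8, -1.0]
grip_width: 0.026
grasp_force: 0.7
```

Call:
play_rows(steps=[[[0,0.006,0,0,0,0,0.026],[0,0.004,0,0,0,0,0.026],[0,0,0,0,0,0,0.026]]])

```text
time_s: 5.55
tool_pos: [0.6391, -0.0123, 0.0807]
tool_rot: [179.9, -0.0, 103.2]
force: [-0.1, -0.2, -0.1]
grip_width: 0.0257
grasp_force: 0.0
```

Call:
play_rows(steps=[[[0,0.003,0,0,0,0,0.026],[0,0.002,0,0,0,0,0.026],[0,0,0,0,0,0,0.026]]])

```text
time_s: 5.85
tool_pos: [0.6422, -0.0118, 0.0805]
tool_rot: [-179.9, -0.0, 103.1]
force: [-4.6, -0.1, 3.5]
grip_width: 0.0263
grasp_force: 2.0
```

Call:
play_rows(steps=[[[0,0.002,0,0,0,0,0.026],[0,0,0,0,0,0,0.026]]])

```text
time_s: 6.05
tool_pos: [0.6423, -0.0118, 0.0804]
tool_rot: [-179.7, -0.0, 103.1]
force: [-8.8, -0.3, 6.1]
grip_width: 0.0263
grasp_force: 4.5
```

Call:
play_rows(steps=[[[0,0.002,0,0,0,0,0.026],[0,0,0,0,0,0,0.026]]])

```text
time_s: 6.25
tool_pos: [0.6424, -0.0118, 0.0802]
tool_rot: [-179.4, -0.0, 103.1]
force: [-14.7, -1.0, 8.2]
grip_width: 0.0261
grasp_force: 6.9
```

Call:
play_rows(steps=[[[0,-0.007,0,0,0,0,0.05],[0,0,0,0,0,0,0.05],[0,0,0,0,0,0,0.05],[0,0,-0.04,0,0,0,0.05],[0,0,-0.05,0,0,0,0.05],[0,0,-0.05,0,0,0,0.05],[-0.01,-0.02,0,0,0,0,0.087],[-0.04,-0.02,0,0,0,0,0.087],[-0.045,0,0,0,0,0,0.087],[-0.045,0,0,0,0,0,0.087],[-0.045,0,0,0,0,0,0.087],[0,0,0,0,0,0,0.087]]])

```text
time_s: 7.45
tool_pos: [0.643, -0.2124, 0.2193]
tool_rot: [-179.9, 0.3, 102.4]
force: [0.0, -1.4, -0.0]
grip_width: 0.085
grasp_force: 0.0
```

```bash
python3 - <<'E'
from h import *
np.set_printoptions(precision=4,suppress=True)
o=get_obs();print(o["time_s"],o["tool_pos"],o["tool_rot"],o["qpos"])
w=cam("wrist");V=w["view"];print(-V[:3,:3].T@V[:3,3]);cv2.imwrite("pics/w2.png",w["frame"][:,:,::-1])
for n,P in(("post",(.6384,-.0127,.115)),("hinge",(.608,.121,.066)),("slot",(.6615,-.113,.074))):print(n,proj(w,P))
E
```

```text
7.45 [ 0.643  -0.2124  0.2193] [-179.9483    0.2602  102.4491] [ 40.5256  25.2447 -34.194   78.1783  14.3187  80.7581  19.0658]
[ 0.6286 -0.142   0.3811]
post [360.738  -20.2513]
hinge [350.3796 -99.8242]
slot [357.1147  92.8701]
```

View pics/w2.png

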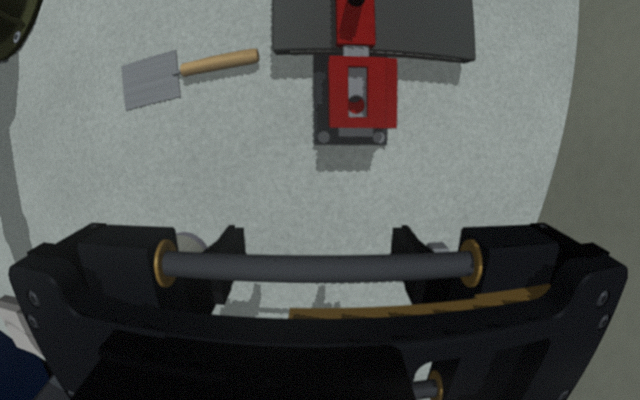

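The wrist picture shows the bar shut with its tongue under the upper ear. The slot is about (348–365, 67–117), and the dark eye is visible through it at about (356,103), nearer the slot's outer end.

```bash
python3 - <<'E'
from h import *
np.set_printoptions(precision=4,suppress=True)
w=cam("wrist");f=w["frame"]
hsv=cv2.cvtColor(f,cv2.COLOR_RGB2HSV);sub=hsv[56:130,325:400]
red=((sub[...,1]>110)&((sub[...,0]<12)|(sub[...,0]>168))).astype('u1')
cs,_=cv2.findContours(1-red,cv2.RETR_LIST,cv2.CHAIN_APPROX_NONE)
for c in cs:
    if cv2.contourArea(c)>60:print(cv2.contourArea(c),cv2.boundingRect(c),cv2.minAreaRect(c))
# slot edges, rows 75..95 and columns
g=f.astype(int);print("R-G row85",(g[85,340:372,0]-g[85,340:372,1]));print("col350..",(g[60:124,352,0]-g[60:124,352,1]));print("gray col 357",g[60:124,356].mean(1).astype(int));print("gray row103",g[103,340:372].mean(1).astype(int))
A=cv2.resize(f[50:130,310:410],None,fx=6,fy=6,interpolation=cv2.INTER_CUBIC);cv2.imwrite("pics/slot.png",A[:,:,::-1])
E
```

```text
696.5 (22, 16, 19, 51) ((30.999996185302734, 40.999996185302734), (17.999996185302734, 49.99999237060547), 0.0)
672.0 (0, 0, 75, 74) ((37.0, 36.5), (73.0, 74.0), 90.0)
R-G row85 [83 83 84 85 86 82 53 15 -1 -1 -5 -4 -2 -6 -3 -5  0 -4 -2 -5 -3 -2  0  1
  3 22 43 67 79 85 83 84]
col350.. [ 4 33 66 84 90 84 84 86 85 85 81 58 26  3 -2 -2  1 -1 -2 -3 -1  1 -3 -1
 -4 -2 -2 -3 -4 -3 -1 -3 -4 -4 -3 -3 -1 -3 -4 -3 -4  0  3  0  2  1  7 26
 46 51 51 52 55 54 69 80 76 64 41  9 -8  2 24 62]
gray col 357 [105  90  71  60  50  58  56  51  57  55  50  45  47  58  66  76  75  78
  79  79  75  86  95 106 110 109 115 115 116 116 111 115 114 113 116 114
 115 112 118 106  82  60  33  33  34  38  37  36  40  39  40  40  44  38
  41  41  42  45  66  98 109 106  90  66]
gray row103 [58 55 59 55 59 54 55 64 65 57 48 36 36 36 37 39 33 35 42 46 57 66 69 72
 69 55 51 49 54 57 57 57]
```

View pics/slot.png

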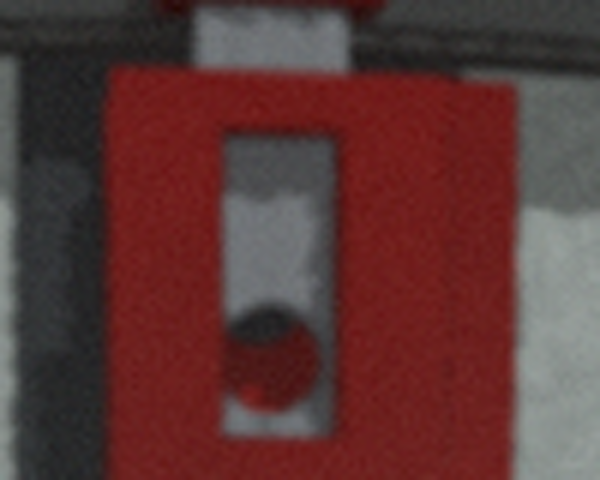

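The crop shows the slot centred at full-frame px (356.1,97.0), and the eye as a dark/red disc at (355,109.3), about 12 px below the slot centre.

```bash
python3 - <<'E'
from h import *
np.set_printoptions(precision=4,suppress=True)
w=cam("wrist");S=at(w,(356.1,97.0),.074);E=at(w,(355,109.3),.060);print("slot",S,"eye",E)
H=np.array([.6082,.1212]);d=H-S[:2];print("dist",np.hypot(*d),"fixture yaw",np.degrees(np.arctan2(-d[0],d[1])))
def edge(px):return at(w,px,.074)
a,b=edge((310+279/6-.4,50+132/6-.4)),edge((310+279/6-.4,50+437/6-.4));print("slot len",np.hypot(*(a-b)[:2]))
a,b=edge((310+222/6-.4,97)),edge((310+336/6-.4,97));print("slot wid",np.hypot(*(a-b)[:2]))
y=np.array(d)/np.hypot(*d);print("eye rel along y",(E-S)[:2]@y,"x",(E-S)[:2]@[y[1],-y[0]])
t=cam("top");hsv=cv2.cvtColor(t["frame"],cv2.COLOR_RGB2HSV)
plan((.500,.354,.20),45)
E
```

```text
slot [ 0.6612 -0.1075  0.074 ] eye [ 0.6646 -0.1191  0.06  ]
dist 0.23479526653921018 fixture yaw 13.042314076544747
slot len 0.0511164797637939
slot wid 0.018898620980454094
eye rel along y -0.0120554586919387 x 0.0006645647614380573
[0.044, -0.001, 0.002] turn z 0.078
[0.044, -0.004, 0.002] turn z 0.078
[0.043, -0.008, 0.002] turn z 0.078
[0.043, -0.011, 0.002] turn z 0.078
[0.042, -0.014, 0.002] turn z 0.078
[0.04, -0.018, 0.002] turn z 0.078
[0.039, -0.021, 0.002] turn z 0.078
[0.037, -0.024, 0.002] turn z 0.078
[0.035, -0.027, 0.002] turn z 0.078
[0.033, -0.029, 0.002] turn z 0.078
[0.031, -0.032, 0.002] turn z 0.078
[0.028, -0.034, 0.002] turn z 0.078
[0.025, -0.036, 0.002] turn z 0.078
rows 13
```

Call:
play_rows(steps=[[[0.044,-0.001,0.001,0,0,0.078,0.05],[0.044,-0.004,0.001,0,0,0.078,0.05],[0.043,-0.008,0.001,0,0,0.078,0.05],[0.043,-0.011,0.001,0,0,0.078,0.05],[0.042,-0.014,0.001,0,0,0.078,0.05],[0.04,-0.018,0.001,0,0,0.078,0.05],[0.039,-0.021,0.001,0,0,0.078,0.05],[0.037,-0.024,0.001,0,0,0.078,0.05],[0.035,-0.027,0.001,0,0,0.078,0.05],[0.033,-0.029,0.001,0,0,0.078,0.05],[0.031,-0.032,0.001,0,0,0.078,0.05],[0.028,-0.034,0.001,0,0,0.078,0.05]]])

```text
time_s: 8.85
tool_pos: [0.5091, 0.3142, 0.2091]
tool_rot: [179.9, -0.1, 49.5]
force: [1.0, -0.6, -0.3]
grip_width: 0.0501
grasp_force: 0.0
```

Call:
play_rows(steps=[[[0.025,-0.036,0,0,0,0.078,0.05],[0,0,0,0,0,0,0.05],[0,0,0,0,0,0,0.05]]])

```text
time_s: 9.15
tool_pos: [0.4976, 0.3561, 0.2089]
tool_rot: [-180.0, -0.0, 45.4]
force: [0.7, -0.5, 0.2]
grip_width: 0.0502
grasp_force: 0.0
```

```bash
python3 - <<'E'
from h import *
np.set_printoptions(precision=4,suppress=True)
o=get_obs();print(o["time_s"],o["tool_pos"],o["tool_rot"],o["qpos"],o["grip_width"])
w=cam("wrist");cv2.imwrite("pics/w3.png",w["frame"][:,:,::-1])
hsv=cv2.cvtColor(w["frame"],cv2.COLOR_RGB2HSV)
m=cv2.inRange(hsv,(22,140,80),(35,255,255));k,l,st,ce=cv2.connectedComponentsWithStats(m)
for i in range(1,k):
    if st[i,4]>100:
        rc=cv2.minAreaRect(cv2.findNonZero((l==i).astype('u1')));print(ce[i],st[i],rc,at(w,ce[i],.108),[at(w,q,.114)[:2] for q in cv2.boxPoints(rc)])
print("pred",proj(w,(.5,.354,.114)))
# slot refit with top camera (arm away)
t=cam("top");cv2.imwrite("pics/t3.png",cv2.resize(t["frame"][135:215,260:400],None,fx=5,fy=5,interpolation=cv2.INTER_CUBIC)[:,:,::-1])
E
```

```text
9.15 [0.4976 0.3561 0.2089] [-179.995    -0.0326   45.4204] [ -3.1222  19.0567 -43.3112  88.8014  13.2624  77.3902 -92.3428] 0.05015498304147125
[322.4775 194.6044] [ 311  165   25   60 1403] ((323.0, 194.5), (59.0, 24.0), 90.0) [0.5034 0.3549 0.108 ] [array([0.5156, 0.3812]), array([0.5299, 0.3671]), array([0.4936, 0.3291]), array([0.4785, 0.344 ])]
pred [320.4858 199.7993]
```

View pics/w3.png

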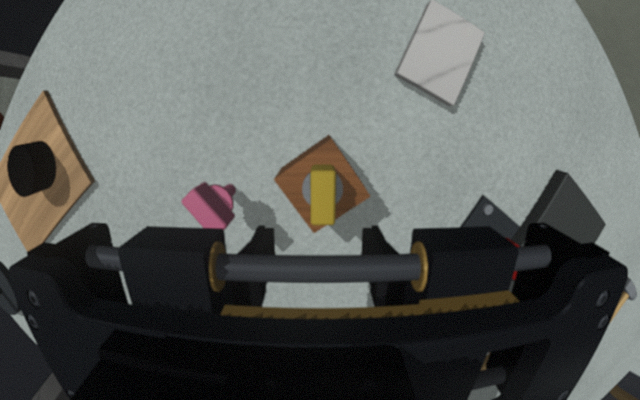

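View pics/t3.png

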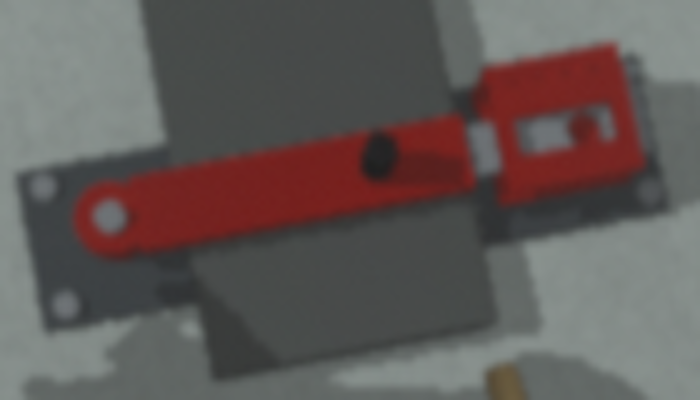

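The wrist picture shows the yellow handle at (322,195) in the block, its long side parallel to the fingers; the pink look-alike is separate at (210,205). The top crop shows the bar shut and the eye within the slot.

```bash
python3 - <<'E'
from h import *
np.set_printoptions(precision=4,suppress=True)
w=cam("wrist")
a=at(w,(323,225.5),.114);b=at(w,(323,164.5),.078);u=np.array([np.cos(np.radians(45.4)),np.sin(np.radians(45.4))])
print(a,b,np.hypot(*(a-b)[:2]), "pin from a",a[:2]+.025*u,"from b",b[:2]-.025*u)
q=silhouettes("wrist","park")[0];ys,xs=np.nonzero(q["pixels"]);print(q["extent"])
# park top corners (by eye): 330,136 / 370,196 / 318,231 / 275,181
C=[at(w,p,.072)[:2] for p in((330,136),(369,195),(318,231),(275,181))];print(C,np.mean(C,0),[np.linalg.norm(C[i]-C[i-1]) for i in range(4)])
t=cam("top")
g=lambda x,y:(260+x/5-.4,135+y/5-.4)
S=at(t,g(565,131),.074);H=at(t,g(110,216),.066);E=at(t,g(586,127),.06)
d=(H-S)[:2];print("top slot",S,"hinge",H,np.hypot(*d),np.degrees(np.arctan2(-d[0],d[1])),"eye",E)
E
```

```text
[0.4873 0.3322 0.114 ] [0.5219 0.3663 0.078 ] 0.04849688025912459 pin from a [0.5049 0.35  ] from b [0.5043 0.3485]
[268.8, 133.9, 366.5, 232.1]
[array([0.5457, 0.3806]), array([0.5325, 0.3109]), array([0.4689, 0.3199]), array([0.476 , 0.3875])] [0.5058 0.3497] [np.float64(0.06995754971740281), np.float64(0.0708879723490274), np.float64(0.06415923617264627), np.float64(0.06794925484556225)]
top slot [ 0.6582 -0.1115  0.074 ] hinge [0.6079 0.1219 0.066 ] 0.23880794295208074 12.160396646141558 eye [ 0.6637 -0.1247  0.06  ]
```

Call:
play_rows(steps=[[[0,0.01,0.03,0,0,0,0.05],[0,0,0.03,0,0,0,0.05],[0,0,0.03,0,0,0,0.05],[0,0,0.02,0,0,0,0.05],[0,0,0.014,0,0,0,0.05],[0,0,0,0,0,0,0.05]]], force=30)

```text
time_s: 10.0
tool_pos: [0.5065, 0.3444, 0.0826]
tool_rot: [-180.0, 0.2, 44.9]
force: [-0.6, -0.2, -0.4]
grip_width: 0.05
grasp_force: 0.0
```

Call:
play_rows(steps=[[[0,0,0,0,0,0,0.015],[0,0,0,0,0,0,0.015],[0,0,0,0,0,0,0.015],[0,0,0,0,0,0,0.015],[0,0,0,0,0,0,0.015],[0,0,0,0,0,0,0.015]]])

```text
time_s: 10.6
tool_pos: [0.5031, 0.3518, 0.0863]
tool_rot: [-179.6, -0.1, 45.3]
force: [-8.5, 6.2, 4.9]
grip_width: 0.0218
grasp_force: 29.9
```

Call:
play_rows(steps=[[[0,-0.002,0,0,0,0,0.015],[0,-0.002,0,0,0,0,0.015],[0,0,0,0,0,0,0.015]]])

```text
time_s: 10.9
tool_pos: [0.503, 0.3519, 0.0863]
tool_rot: [-179.9, -0.1, 45.1]
force: [-4.5, 3.4, 6.5]
grip_width: 0.0221
grasp_force: 29.9
```

Call:
play_rows(steps=[[[0,-0.003,-0.003,0,0,0,0.015],[0,0,-0.003,0,0,0,0.015],[0,0,0,0,0,0,0.015]]])

```text
time_s: 11.2
tool_pos: [0.5018, 0.3513, 0.0905]
tool_rot: [-180.0, 0.0, 45.0]
force: [-1.7, 2.4, -0.6]
grip_width: 0.0212
grasp_force: 29.9
```

Call:
play_rows(steps=[[[0,0,-0.012,0,0,0,0.015],[0,0,-0.015,0,0,0,0.015],[0,0,-0.02,0,0,0,0.015],[0,0,-0.025,0,0,0,0.015],[0,0,-0.025,0,0,0,0.015],[0,0,-0.025,0,0,0,0.015],[0,0,0,0,0,0,0.015],[0,0,0,0,0,0,0.015]]])

```text
time_s: 12.0
tool_pos: [0.5028, 0.3499, 0.2129]
tool_rot: [179.9, -0.0, 45.0]
force: [-0.4, 0.0, -2.4]
grip_width: 0.0221
grasp_force: 29.9
```

```bash
python3 - <<'E'
from h import *
np.set_printoptions(precision=4,suppress=True)
o=get_obs();p=np.array(o["tool_pos"]);print(o["time_s"],p,o["tool_rot"],o["force"],o["grip_width"])
A=[]
for c in("top","side"):
    r=cam(c);hsv=cv2.cvtColor(r["frame"],cv2.COLOR_RGB2HSV);m=cv2.inRange(hsv,(22,120,60),(35,255,255));print(c,m.sum()/255)
    u=proj(r,p).astype(int);A.append(cv2.resize(r["frame"][u[1]-50:u[1]+50,u[0]-65:u[0]+65],None,fx=4,fy=4,interpolation=cv2.INTER_CUBIC));print(u)
cv2.imwrite("pics/held.png",cv2.resize(np.vstack(A),None,fx=.75,fy=.75)[:,:,::-1])
plan((.665,-.118,.205),13)
plan((.665,-.118,.205),103)
E
```

```text
12.0 [0.5028 0.3499 0.2129] [179.8838  -0.0011  44.952 ] [-0.4273  0.0326 -2.41  ] 0.02208903853381301
top 83.0
[167 211]
side 129.0
[333 266]
[-0.018, 0.037, 0.001] turn z 0.047
[-0.016, 0.038, 0.001] turn z 0.047
[-0.014, 0.039, 0.001] turn z 0.047
[-0.013, 0.039, 0.001] turn z 0.047
[-0.011, 0.04, 0.001] turn z 0.047
[-0.009, 0.04, 0.001] turn z 0.047
[-0.007, 0.041, 0.001] turn z 0.047
[-0.005, 0.041, 0.001] turn z 0.047
[-0.003, 0.041, 0.001] turn z 0.047
[-0.001, 0.041, 0.001] turn z 0.047
[0.001, 0.041, 0.001] turn z 0.047
[0.003, 0.041, 0.001] turn z 0.047
rows 12
[-0.018, 0.037, 0.001] turn z -0.084
[-0.021, 0.036, 0.001] turn z -0.084
[-0.024, 0.034, 0.001] turn z -0.084
[-0.027, 0.032, 0.001] turn z -0.084
[-0.029, 0.029, 0.001] turn z -0.084
[-0.032, 0.027, 0.001] turn z -0.084
[-0.034, 0.024, 0.001] turn z -0.084
[-0.036, 0.021, 0.001] turn z -0.084
[-0.037, 0.018, 0.001] turn z -0.084
[-0.039, 0.015, 0.001] turn z -0.084
[-0.04, 0.011, 0.001] turn z -0.084
[-0.041, 0.008, 0.001] turn z -0.084
rows 12
```

View pics/held.png

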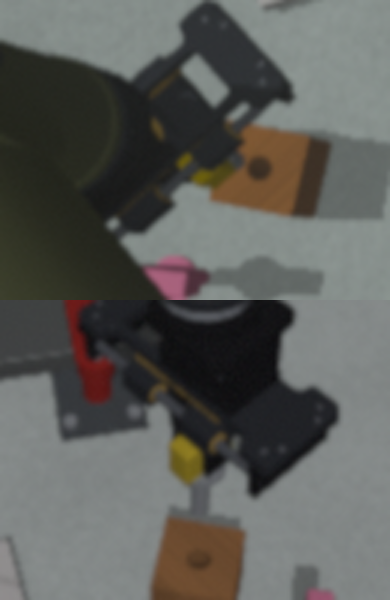

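The crop shows the pin held upright between the fingers, clear of the block, with the empty hole visible at (198,560) in the lower view.

Call:
play_rows(steps=[[[-0.018,0.037,0,0,0,-0.084,0.015],[-0.021,0.036,0,0,0,-0.084,0.015],[-0.024,0.034,0,0,0,-0.084,0.015],[-0.027,0.032,0,0,0,-0.084,0.015],[-0.029,0.029,0,0,0,-0.084,0.015],[-0.032,0.027,0,0,0,-0.084,0.015],[-0.034,0.024,0,0,0,-0.084,0.015],[-0.036,0.021,0,0,0,-0.084,0.015],[-0.037,0.018,0,0,0,-0.084,0.015],[-0.039,0.015,0,0,0,-0.084,0.015],[-0.04,0.011,0,0,0,-0.084,0.015],[-0.041,0.008,0,0,0,-0.084,0.015]]])

```text
time_s: 13.3
tool_pos: [0.6654, -0.1219, 0.2106]
tool_rot: [-179.8, -0.0, 103.0]
force: [0.4, 0.2, -2.1]
grip_width: 0.0219
grasp_force: 29.9
```

Call:
play_rows(steps=[[[-0.006,0,0,0,0,0,0.015],[0,0,0,0,0,0,0.015],[0,0,0,0,0,0,0.015]]])

```text
time_s: 13.6
tool_pos: [0.6667, -0.1242, 0.2113]
tool_rot: [-179.9, -0.1, 102.8]
force: [0.4, 0.9, -2.5]
grip_width: 0.0216
grasp_force: 29.9
```

```bash
python3 - <<'E'
from h import *
np.set_printoptions(precision=4,suppress=True)
o=get_obs();p=np.array(o["tool_pos"]);print(o["time_s"],p,o["tool_rot"],o["force"],o["grip_width"],o["qpos"])
w=cam("wrist");f=w["frame"][100:290,220:460];cv2.imwrite("pics/w4.png",cv2.resize(f,None,fx=3,fy=3,interpolation=cv2.INTER_CUBIC)[:,:,::-1])
for n,P in(("axis",(.6608,-.1126,.074)),("eye",(.6636,-.1248,.06)),("tip",p-[0,0,.0743])):print(n,proj(w,P),(proj(w,P)-[220,100])*3)
E
```

```text
13.6 [ 0.6667 -0.1242  0.2113] [-179.8926   -0.1215  102.8282] [ 0.4157  0.9309 -2.4568] 0.021621213841494392 [ 35.801   26.793  -38.5959  78.3025  16.4609  80.6879  10.3841]
axis [313.6659 175.2067] [280.9977 225.62  ]
eye [313.9094 184.4722] [281.7282 253.4167]
tip [316.5468 205.8406] [289.6404 317.5219]
```

View pics/w4.png

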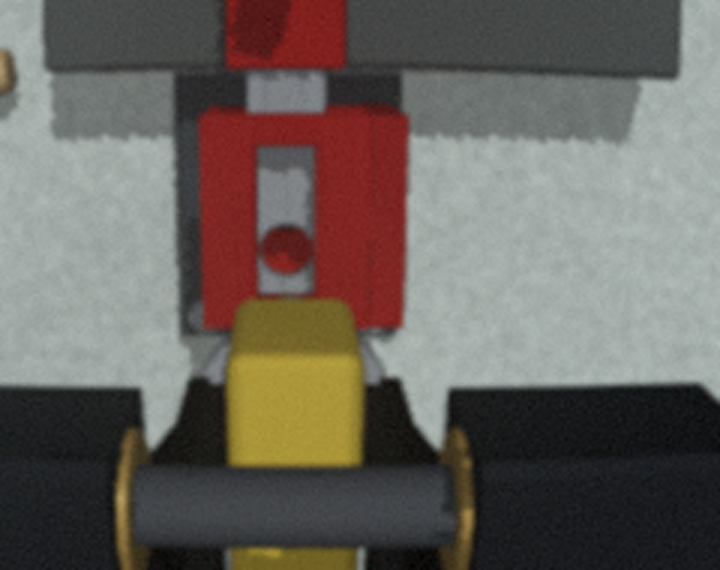

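The crop shows the slot at (257–315, 147–296), the eye at (286,249), and the handle's front face (rows 300–352, centre col 296) in front of it.

```bash
python3 - <<'E'
from h import *
np.set_printoptions(precision=4,suppress=True)
o=get_obs();p=np.array(o["tool_pos"]);w=cam("wrist")
g=lambda x,y:(220+x/3-.33,100+y/3-.33)
S=at(w,g(286,221.5),.074);E=at(w,g(286,249),.06)
zt=p[2]-.0743
F=at(w,g(295.5,352),zt+.102);B=at(w,g(295.5,300),zt+.066);L=at(w,g(228,352),zt+.102);Rr=at(w,g(363,352),zt+.102)
R_=R.from_euler("xyz",o["tool_rot"],degrees=True).as_matrix()
for n,q in(("slot",S),("eye",E),("faceTop",F),("faceBot",B)):print(n,q,"tool xy rel TCP",((q-p)@R_)[:2])
print("handle thick",np.hypot(*(L-Rr)[:2]))
E
```

```text
slot [ 0.662 -0.11   0.074] tool xy rel TCP [ 0.0139 -0.0016]
eye [ 0.6646 -0.122   0.06  ] tool xy rel TCP [ 0.0016 -0.0017]
faceTop [ 0.6625 -0.0985  0.2395] tool xy rel TCP [0.0253 0.0012]
faceBot [ 0.6629 -0.1002  0.2035] tool xy rel TCP [0.0234 0.0013]
handle thick 0.02066171979069864
```

Call:
play_rows(steps=[[[0.002,-0.003,0.02,0,0,0,0.015],[0,0,0.02,0,0,0,0.015],[0,0,0.013,0,0,0,0.015],[0,0,0,0,0,0,0.015],[0,0,0,0,0,0,0.015]]])

```text
time_s: 14.2
tool_pos: [0.6642, -0.1238, 0.16]
tool_rot: [180.0, 0.0, 102.8]
force: [0.7, -0.3, -2.6]
grip_width: 0.022
grasp_force: 29.9
```

Call:
play_rows(steps=[[[0,0,0.003,0,0,0,0.015],[0,0,0.003,0,0,0,0.015],[0,0,0.003,0,0,0,0.015],[0,0,0,0,0,0,0.015]]])

```text
time_s: 14.6
tool_pos: [0.6638, -0.1245, 0.1501]
tool_rot: [-180.0, -0.0, 102.8]
force: [-0.0, 0.7, -2.9]
grip_width: 0.0216
grasp_force: 29.9
```

Call:
play_rows(steps=[[[0,0,0.002,0,0,0,0.015],[0,0,0.002,0,0,0,0.015],[0,0,0.002,0,0,0,0.015],[0,0,0,0,0,0,0.015]]])

```text
time_s: 15.0
tool_pos: [0.6638, -0.1244, 0.1441]
tool_rot: [-180.0, -0.0, 102.8]
force: [0.6, -0.0, -4.2]
grip_width: 0.022
grasp_force: 29.9
```

Call:
play_rows(steps=[[[0,0,0.002,0,0,0,0.015],[0,0,0.002,0,0,0,0.015],[0,0,0.001,0,0,0,0.015],[0,0,0,0,0,0,0.015]]])

```text
time_s: 15.4
tool_pos: [0.6639, -0.1244, 0.1393]
tool_rot: [-180.0, -0.0, 102.8]
force: [0.2, 0.3, -2.3]
grip_width: 0.0217
grasp_force: 29.9
```

Call:
play_rows(steps=[[[0,0,0.002,0,0,0,0.015],[0,0,0.002,0,0,0,0.015],[0,0,0.002,0,0,0,0.015],[0,0,0,0,0,0,0.015]]])

```text
time_s: 15.8
tool_pos: [0.6638, -0.1244, 0.133]
tool_rot: [-180.0, -0.0, 102.8]
force: [-0.7, -0.2, -2.6]
grip_width: 0.0219
grasp_force: 29.9
```

Call:
play_rows(steps=[[[0,0,0.002,0,0,0,0.015],[0,0,0.002,0,0,0,0.015],[0,0,0,0,0,0,0.015]]])

```text
time_s: 16.1
tool_pos: [0.6638, -0.1244, 0.1291]
tool_rot: [-180.0, -0.0, 102.8]
force: [-0.2, -0.1, -2.8]
grip_width: 0.0216
grasp_force: 29.9
```

Call:
play_rows(steps=[[[0,0,0.002,0,0,0,0.015],[0,0,0.002,0,0,0,0.015],[0,0,0.002,0,0,0,0.015],[0,0,0.001,0,0,0,0.015],[0,0,0,0,0,0,0.015]]])

```text
time_s: 16.6
tool_pos: [0.6639, -0.1244, 0.1223]
tool_rot: [-180.0, -0.0, 102.8]
force: [0.6, -0.5, -2.1]
grip_width: 0.0216
grasp_force: 29.9
```

Call:
play_rows(steps=[[[0.002,0,0,0,0,0,0.015],[0.002,0,0,0,0,0,0.015],[0.002,0,0,0,0,0,0.015],[0.002,0,0,0,0,0,0.015],[0.002,0,0,0,0,0,0.015],[0.002,0,0,0,0,0,0.015],[0,0,0,0,0,0,0.015]]])

```text
time_s: 17.3
tool_pos: [0.6613, -0.1122, 0.1226]
tool_rot: [-180.0, -0.0, 102.8]
force: [0.3, -0.7, -2.9]
grip_width: 0.0215
grasp_force: 29.9
```

Call:
play_rows(steps=[[[0,0,0.002,0,0,0,0.015],[0,0,0.002,0,0,0,0.015],[0,0,0.002,0,0,0,0.015],[0,0,0.002,0,0,0,0.015],[0,0,0,0,0,0,0.015]]])

```text
time_s: 17.8
tool_pos: [0.6611, -0.1125, 0.114]
tool_rot: [-180.0, -0.0, 102.8]
force: [0.7, -0.0, -2.2]
grip_width: 0.0218
grasp_force: 29.9
```

Call:
play_rows(steps=[[[0,0,0.002,0,0,0,0.015],[0,0,0.001,0,0,0,0.015],[0,0,0,0,0,0,0.015]]])

```text
time_s: 18.1
tool_pos: [0.6612, -0.1125, 0.1113]
tool_rot: [-180.0, -0.0, 102.8]
force: [-0.4, -0.0, -2.2]
grip_width: 0.0217
grasp_force: 29.9
```

Call:
play_rows(steps=[[[0,0,0.002,0,0,0,0.015],[0,0,0.002,0,0,0,0.015],[0,0,0,0,0,0,0.015]]])

```text
time_s: 18.4
tool_pos: [0.6614, -0.1125, 0.1073]
tool_rot: [180.0, -0.0, 102.8]
force: [0.8, 0.5, -2.4]
grip_width: 0.0219
grasp_force: 29.9
```

Call:
play_rows(steps=[[[0,0,0.002,0,0,0,0.015],[0,0,0.001,0,0,0,0.015],[0,0,0,0,0,0,0.015]]])

```text
time_s: 18.7
tool_pos: [0.6614, -0.1125, 0.1044]
tool_rot: [180.0, -0.0, 102.8]
force: [-0.2, -0.2, -3.0]
grip_width: 0.0218
grasp_force: 29.9
```

Call:
play_rows(steps=[[[0,0,0.002,0,0,0,0.015],[0,0,0.002,0,0,0,0.015],[0,0,0.002,0,0,0,0.015],[0,0,0.002,0,0,0,0.015],[0,0,0.002,0,0,0,0.015],[0,0,0.002,0,0,0,0.015],[0,0,0,0,0,0,0.015]]])

```text
time_s: 19.4
tool_pos: [0.6613, -0.1126, 0.092]
tool_rot: [-180.0, -0.0, 102.8]
force: [-0.1, 1.8, -2.8]
grip_width: 0.022
grasp_force: 29.9
```

Call:
play_rows(steps=[[[0,0,0.002,0,0,0,0.015],[0,0,0.002,0,0,0,0.015],[0,0,0,0,0,0,0.015]]])

```text
time_s: 19.7
tool_pos: [0.6614, -0.1126, 0.0883]
tool_rot: [-180.0, -0.0, 102.8]
force: [-0.6, 1.6, -1.9]
grip_width: 0.0218
grasp_force: 29.9
```

Call:
play_rows(steps=[[[0,0,0.002,0,0,0,0.015],[0,0,0,0,0,0,0.015]]])

```text
time_s: 19.9
tool_pos: [0.6614, -0.1126, 0.0882]
tool_rot: [-180.0, 0.0, 102.8]
force: [-5.2, 1.8, 6.7]
grip_width: 0.0217
grasp_force: 29.9
```

Call:
play_rows(steps=[[[0,0,0.001,0,0,0,0.015],[0,0,0,0,0,0,0.015]]])

```text
time_s: 20.1
tool_pos: [0.6614, -0.1126, 0.0882]
tool_rot: [-180.0, 0.1, 102.8]
force: [-6.7, 1.8, 10.5]
grip_width: 0.0218
grasp_force: 29.9
```

Call:
play_rows(steps=[[[0,0,-0.003,0,0,0,0.015],[0,0,0,0,0,0,0.045],[0,0,0,0,0,0,0.045],[0,0,0,0,0,0,0.045],[0,0,0,0,0,0,0.045],[0,0,-0.01,0,0,0,0.045],[0,0,-0.03,0,0,0,0.045],[0,0,-0.05,0,0,0,0.045],[0,0,-0.04,0,0,0,0.045],[-0.04,0,0,0,0,0,0.045],[-0.04,0,0,0,0,0,0.045],[0,0,0,0,0,0,0.045]]])

```text
time_s: 21.3
tool_pos: [0.6789, -0.2001, 0.2188]
tool_rot: [-180.0, 0.3, 102.2]
force: [-0.6, -0.7, -0.1]
grip_width: 0.0445
grasp_force: 0.0
```

```bash
python3 - <<'E'
from h import *
o=get_obs();print(o["time_s"],o["tool_pos"],o["force"],o["grip_width"])
w=cam("wrist")["frame"][20:260,200:500];s=cam("side");s=s["frame"][140:280,230:370]
cv2.imwrite("pics/end.png",np.hstack([cv2.resize(w,(450,360)),cv2.resize(s,(340,360))])[:,:,::-1])
E
```

```text
21.3 [ 0.6788855  -0.20006704  0.21879044] [-0.62440131 -0.70694188 -0.1175239 ] 0.04449544573109142
```

View pics/end.png

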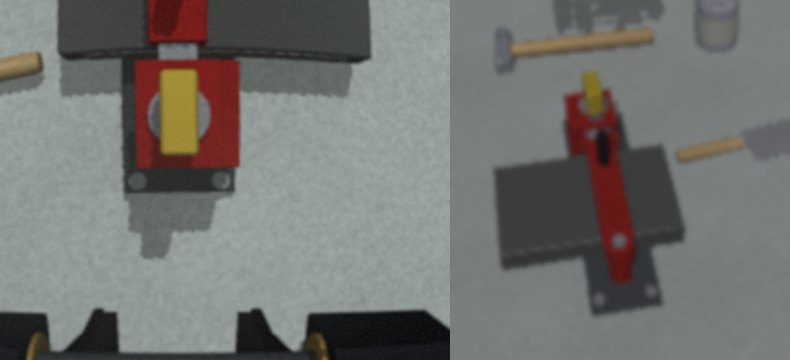

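The pin stands upright with its flange on the upper ear (left crop, 180,112), the bar is shut, and the gripper is clear.

```bash
python3 -c "
from cell import *
print(sign_off())"
```

```text
the job is handed in; nothing more can be done
None
```

The bar is shut, the pin is through both ears and the eye with its flange on the upper ear, and it is released; I never moved near the tin, knife, hammer or sample, and the job was handed in at about 21 s, with no verdict returned.

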